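Carry a coated cover disc to its drying post on a loading fork

TASK

A freshly coated steel disc lies on the two flat prongs of the loading fork. Pick the fork up by its wooden handle, carry the disc level on the prongs, leave it lying flat and centred on top of the empty flat-topped drying post, and then lay the fork back down flat on the bench. Never touch the disc with the gripper, and leave the disc that already lies on the neighbouring post alone.

Things in the scene. Friction and masses are not known exactly. Their poses are not given: they have to be found in the camera images.
- fork: Aluminium fork, plate 4 mm thick, 76 wide. Origin: underside below the handle's middle; x to the prong tips, z up. Handle: upright wooden block 50 mm along x, 20 along y (grip across y), top 64 mm up. Two 13 mm prongs from x = 80 to free ends at 155 mm; slot between them 50 mm wide, open at the tips. Plate ends at x = -70 mm under an 18 mm high counterweight. 0.36 kg, balances near the handle.
- disc: Dark steel-coloured round disc, 74 mm across, 6 mm thick, about 90 g, with a small dark centre; origin at the centre of its underside. It starts lying loose across both prongs, its centre about 110 mm ahead of the handle's middle, held only by friction.
- post_top (a point): Centre of the flat top of the empty post: fixed, round, steel, 26 mm across, top 80 mm above the bench, on a foot 80 mm across, 10 high. It fits through the fork's slot: a fork lowered over it leaves the disc on top and can be drawn back below it. In the same row, 130 mm or more away, stand a like post with a disc on it and a thin spike 100 mm high, in any order.
- other_disc: A like disc, already lying on the top of the other flat-topped post; to be left alone. Origin at the centre of its underside.

How it is judged (in metres and radians):
On the way, in this order (a step that is already met when the one before it is completed fails the run):
1. the fork is lifted with the disc riding level on its prongs (height (world z) of fork above 0.03 m and contact force between disc and fork above 0.1 N and angle between disc's own z axis and vertical below 0.2 rad), for 0.2 s.
2. the disc lies on the empty post, free of the fork (horizontal distance between disc and post_top below 0.012 m and z of disc in the frame of post_top between -0.004 and 0.006 m and angle between disc's own z axis and vertical below 0.17 rad and contact force between disc and fork below 0.05 N), for 0.2 s.
At the end, for the whole second after the job is handed in: The disc lies flat (within 10 degrees) and at rest on the empty post, its centre within 12 mm of the post's axis, and the fork lies flat (within 10 degrees) and at rest on the bench, its underside no more than 12 mm above it (horizontal distance between disc and post_top below 0.012 m and z of disc in the frame of post_top between -0.004 and 0.006 m and angle between each of disc, fork's own z axis and vertical below 0.17 rad and linear speed of each of disc, fork below 0.02 m/s and height (world z) of fork below 0.012 m); the robot touches nothing.
It fails at once if the disc tilts by more than 17 degrees or falls from the fork (angle between disc's own z axis and vertical above 0.3 rad or height (world z) of disc below 0.001 m).
It fails at once if the gripper or arm touches the coated disc (contact force between any of the fingers, the arm and disc above 0.2 N).
It fails at once if the disc on the neighbouring post is shifted by more than 15 mm (distance of other_disc from where it was at the start of the episode above 0.015 m).
It also fails if it takes over 54 s, if anything falls off the work surface, if the arm or the gripper's body presses on something with over 40 N, if the wrist force passes 120 N, or if a joint passes its speed limit or range.

ROBOT

A 6-joint arm with a two-finger parallel gripper is mounted at the origin on the work surface. World frame = base frame: x ahead of the robot, y to its left, z up, the work surface at z = 0. Lengths are in mm, angles in rad, forces in N, time in s.
With the tool pointing down it reaches from about 350 to 775 mm from the base axis. Payload 7.3 kg.
Tool frame: the origin (TCP) lies midway between the tips of the shut fingers; the grasp point (between the pads) lies 19 mm behind it; z points along the fingers, x is the direction in which the jaws open and shut, and the axes are right-handed (so a half turn about z gives the same grasp; the last joint's range is limited). The gripper opens to 92 mm and grips with 3 to 60 N. Pads are 19 mm wide; open, the fingers measure 130 mm over their backs; the gripper's body (75 mm by 190 mm) begins 47 mm behind the grasp point.
Start: joints at [-1.319, 0.342, 1.524, -0, 1.275, -0.146], TCP at [203.404, -484.016, 226.741] pointing down, gripper open.
Joint ranges: [-2.53, 2.53], [-0.77, 2.02], [0.04, 2.7], [-1, 4.14], [0.28, 2.66], [-3.11, 3.11]. Speed limits (rad/s): [2.57, 2.57, 3.14, 3.14, 3.14, 3.14].

INTERFACE

Orientations are given as [roll, pitch, yaw] about the fixed x, y, z axes, in that order (R = Rz(yaw) Ry(pitch) Rx(roll)).
In Python, from plant import bot gives the robot as it stands.
- The arm moves only by the shell command python3 -m pendant 'ROWS' [OPENING]. ROWS is JSON, a list of rows, each an object with "linear": the shift along the world's x, y, z in mm, a list of three; "twist": the turn about the world's z in degrees. In form: [{"linear": [x, y, z], "twist": twist}, ...]. A call has 1 to 20 rows; each row is the pose to reach, as a shift and turn from the pose commanded when the call began; what a row does not reach only later rows make up. A row lasts 1/8 s, in which the tool goes at most 62.5 mm and 10.7 degrees, less where a joint would pass 70% of its speed; a pose out of reach is approached as far as the arm can. A call with a gripper value outside its range is refused whole. OPENING is the closure in counts, from 0 (fully open) to 255 (shut), set as the call begins (- or left out, the last holds). The fingers move at their own pace and stop on an object; the grip force is fixed at half the most. Time passes only in rows, so rows that repeat a pose let the fingers close. It gives the time, the measured TCP pose, the force and the opening at its end, in the units of the state.
- bot.get_obs(): the state, without advancing time (a new reading comes with each control period).
- bot.capture(name): name is "scene" or "top"; returns a dict with "frame" (400x640x3 uint8, blue, green, red), "z_map" (400x640 float32, mm along the optical axis (not along the pixel's ray), 0 where there is no reading), "fx", "fy", "cx", "cy" (pixels), "k1" (the pictures are not rectified: a ray, as slopes to the right and down, at radius r is drawn at 1 + k1 r^2 times it, then the intrinsics apply), "rvec" (rotation vector, rad) and "tvec" (3), from world to camera coordinates, as OpenCV has them. Camera axes: x right, y down, z forward; pixel columns grow to the right and rows downward; lengths in mm; the calibration is good to about 2 mm. A picture is of the moment at which its call begins.
- bot.close_job(): hands the job in, once; it reports no verdict.
The state is a dict: "time": time; "joint_positions": joint angles; "dq": joint speeds; "tau": joint torques, N m; "tool_pos": TCP position; "tcp_rot": TCP orientation; "contact_force": force on the tool from outside, world axes, zero at the start; "moment": the same for the moment, N m; "grip_width": finger opening in mm.
Only numpy, scipy, OpenCV 4.12 (cv2) and the standard library are available. Lean on these libraries where they do the work, as an engineer would, in place of code of your own. Each camera call takes 0.05 s, during which the arm holds its last target. There are 200 camera calls.

## Working session

There is one attempt and no reset: what is moved stays moved. The work goes in short steps, Python scripts to look and compute and a shell command to move; the robot and the scene stay as the last step left them, time stands still between calls to the robot, and variables do not carry over. Pictures are saved under pics/ and viewed, about 8 in all and at most 12, crops included, and the job is handed in when it is done.

```bash
mkdir -p pics; cat > h.py <<'E'
import numpy as np, cv2
from plant import bot
def cap(n,save=None):
    c=bot.capture(n)
    if save: cv2.imwrite('pics/'+save,c['frame'])
    z=c['z_map'].astype(float); H,W=z.shape
    u,v=np.meshgrid(np.arange(W),np.arange(H))
    K=np.array([[c['fx'],0,c['cx']],[0,c['fy'],c['cy']],[0,0,1.]])
    xd=(u-c['cx'])/c['fx']; yd=(v-c['cy'])/c['fy']
    x,y=xd.copy(),yd.copy()
    for _ in range(20):
        f=1+c['k1']*(x*x+y*y); x,y=xd/f,yd/f
    P=np.stack([x*z,y*z,z],-1)
    R=cv2.Rodrigues(np.array(c['rvec'],float))[0]
    w=(P-np.array(c['tvec'],float).ravel())@R
    w[z==0]=np.nan
    return c,w
E
python3 - <<'E'
from h import *
for n in('top','scene'):
    c,w=cap(n,n+'0.png'); np.save(n+'0.npy',w)
    R=cv2.Rodrigues(np.array(c['rvec'],float))[0]; print(n,-R.T@np.array(c['tvec']).ravel(),c['fx'])
print(bot.get_obs())
E
```

```text
top [466.75910493  -5.27848689 821.06745663] 369.7129991405706
scene [1075.454643   -464.61474713  771.5197258 ] 414.821969650558
{'time': 0.1, 'joint_positions': array([-1.31900470e+00,  3.42627938e-01,  1.52489101e+00,  2.20981219e-07,
        1.27539105e+00, -1.45964711e-01]), 'dq': array([-0.00165381, -0.00291341, -0.00464493, -0.00029335, -0.00147656,
       -0.00051299]), 'tau': array([ 9.96646049e-04, -4.32002270e+01, -2.44694513e+01,  7.18848361e-02,
        5.26726688e-02, -4.95412087e-05]), 'tool_pos': array([ 203.30960229, -483.65957426,  226.13812761]), 'tcp_rot': array([-3.14140084e+00,  1.30330604e-03, -1.17303993e+00]), 'contact_force': array([0.14939212, 0.07675175, 0.43959347]), 'moment': array([-0.02105588, -0.01002966,  0.01097027]), 'grip_width': 91.71961834445298}
```

View pics/top0.png

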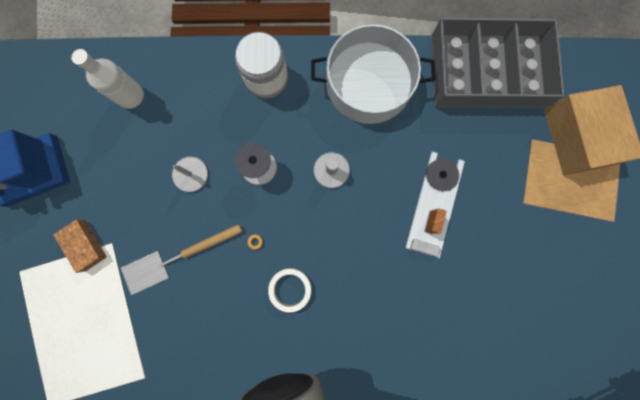

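View pics/scene0.png

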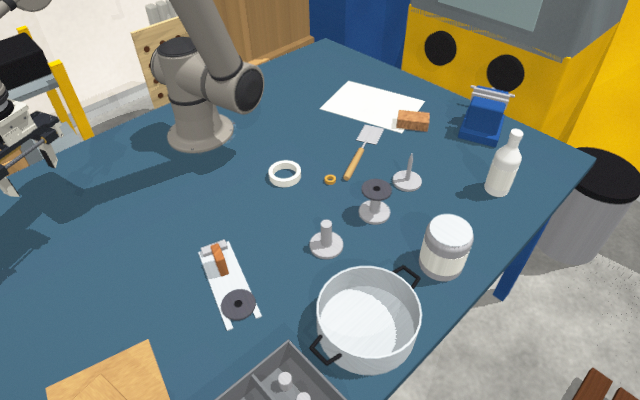

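The top view shows the empty post near (332,168), the occupied post at (253,160), the spike at (190,174), the fork handle at (437,220) and the disc on the prongs at (442,174). Next I measure these in the point clouds.

```bash
python3 - <<'E'
import numpy as np,cv2
W={n:np.load(n+'0.npy') for n in('top','scene')}
I={n:cv2.imread(f'pics/{n}0.png') for n in W}
def ctr(n,box,zl,zh,name):
    u0,v0,u1,v1=box; w=W[n][v0:v1,u0:u1].reshape(-1,3)
    m=(w[:,2]>zl)&(w[:,2]<zh); p=w[m]
    if len(p)<4: print(n,name,len(p));return
    r=cv2.minAreaRect(p[:,:2].astype(np.float32)); c=cv2.minEnclosingCircle(p[:,:2].astype(np.float32))
    print(n,name,len(p),'mean',p.mean(0).round(1),'z50',np.median(p[:,2]).round(1),'rect',np.round(r[0],1),np.round(r[1],1),round(r[2],1),'circ',np.round(c[0],1),round(c[1],1))
    return p
ctr('top',(305,145,360,195),72,90,'post')
ctr('scene',(305,210,350,262),74,90,'post')
ctr('top',(305,145,360,195),6,16,'foot')
ctr('scene',(305,210,350,262),6,16,'foot')
ctr('top',(225,135,285,190),78,95,'odisc')
ctr('scene',(350,175,400,225),78,95,'odisc')
ctr('top',(400,140,470,265),55,75,'handle')
ctr('scene',(190,230,270,330),55,75,'handle')
ctr('top',(400,140,470,265),2,75,'fork')
ctr('scene',(190,230,270,330),2,75,'fork')
for n,b in(('top',(415,150,470,200)),('scene',(212,280,265,325))):
    u0,v0,u1,v1=b
    g=I[n][v0:v1,u0:u1].astype(float); w=W[n][v0:v1,u0:u1]
    m=(w[...,2]>7)&(w[...,2]<15)
    p=w[m]; r=cv2.fitEllipse(cv2.convexHull(p[:,:2].astype(np.float32)))
    print(n,'disc',len(p),p.mean(0).round(1),r)
E
```

```text
top post 126 mean [620.2 -31.9  79.8] z50 80.0 rect [620.5 -31.9] [24.2 22.6] 0.5 circ [620.5 -32.1] 12.5
scene post 94 mean [624.  -33.9  79.2] z50 79.6 rect [623.1 -33. ] [22.5 25.9] 45.7 circ [622.9 -32.7] 13.5
top foot 794 mean [618.7 -31.7   9.9] z50 9.9 rect [621.3 -32.1] [77.8 78.2] 45.4 circ [620.8 -32.4] 40.0
scene foot 556 mean [628.1 -37.1   9.6] z50 9.6 rect [625.  -33.7] [78.4 75.4] 45.4 circ [622.1 -33.4] 41.1
top odisc 996 mean [625.5 130.2  85.9] z50 86.0 rect [625.6 130.8] [72.2 71. ] 89.6 circ [626.5 130.5] 37.0
scene odisc 523 mean [630.3 127.9  85.6] z50 85.7 rect [628.  129.9] [67.8 76.6] 41.2 circ [627.8 129.9] 39.1
top handle 258 mean [ 504.8 -248.7   63.1] z50 63.4 rect [ 504.9 -250.2] [21.4 50.1] 73.3 circ [ 505.3 -248.3] 25.3
scene handle 178 mean [ 510.  -253.3   63.5] z50 63.9 rect [ 505.  -251.7] [20.2 52.5] 73.9 circ [ 505.5 -251.9] 26.8
top fork 3485 mean [ 540.  -257.7   12.1] z50 5.6 rect [ 547.8 -260.5] [156.8 277.3] 87.5 circ [ 549.6 -257.7] 153.4
scene fork 3332 mean [ 553.2 -266.6   10.6] z50 5.5 rect [ 528.8 -255.9] [195.2 283.6] 51.6 circ [ 534.1 -259.7] 164.9
top disc 811 [ 609.4 -278.7    9.8] ((618.9942626953125, -283.7586975097656), (79.78271484375, 128.77426147460938), 78.84387969970703)
scene disc 850 [ 612.  -280.7   10.1] ((595.65869140625, -279.1619873046875), (79.4925537109375, 111.89933013916016), 80.48660278320312)
```

Post top is at (621,-32), fork handle at (505,-250) with yaw about -16.3°, disc at about (610,-280), other disc at (627,130). The gripper needs a twist of -39° to grip across the handle. I approach above it first.

```bash
python3 -m pendant '[{"linear":[20,16,-5],"twist":-3},{"linear":[50,40,-13],"twist":-8},{"linear":[90,70,-25],"twist":-14},{"linear":[130,101,-38],"twist":-20},{"linear":[170,132,-50],"twist":-26},{"linear":[210,163,-62],"twist":-31},{"linear":[250,194,-74],"twist":-35},{"linear":[280,217,-82],"twist":-37},{"linear":[295,229,-86],"twist":-39},{"linear":[301.6,234,-87],"twist":-39},{"linear":[301.6,234,-87],"twist":-39},{"linear":[301.6,234,-87],"twist":-39}]' 0
python3 - <<'E'
from h import *
cap('scene','s1.png'); c=cv2.imread('pics/s1.png')[150:350,130:330]; cv2.imwrite('pics/s1c.png',cv2.resize(c,None,fx=3,fy=3))
E
```

```text
time: 1.6
tool_pos: [504.5, -250.7, 139.9]
tcp_rot: [-3.142, -0.0, -1.854]
contact_force: [-0.1, -1.0, 0.6]
grip_width: 91.7
```

View pics/s1c.png

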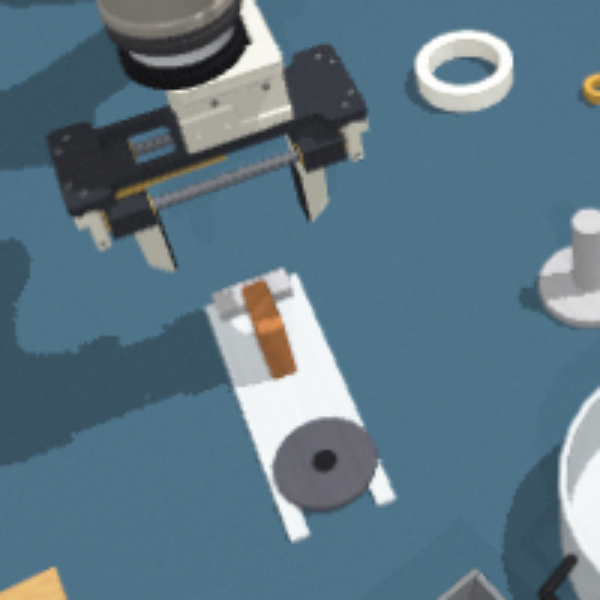

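The gripper sits squarely above the handle (crop ~(270,325)), with its jaws across it. I descend and close.

```bash
python3 -m pendant '[{"linear":[0.3,0.5,-15],"twist":0},{"linear":[0.3,0.5,-35],"twist":0},{"linear":[0.3,0.5,-55],"twist":0},{"linear":[0.3,0.5,-75],"twist":0},{"linear":[0.3,0.5,-92],"twist":0},{"linear":[0.3,0.5,-106],"twist":0},{"linear":[0.3,0.5,-116],"twist":0},{"linear":[0.3,0.5,-122],"twist":0},{"linear":[0.3,0.5,-123],"twist":0},{"linear":[0.3,0.5,-123],"twist":0}]' 0 
python3 -m pendant '[{"linear":[0,0,0],"twist":0},{"linear":[0,0,0],"twist":0},{"linear":[0,0,0],"twist":0},{"linear":[0,0,0],"twist":0},{"linear":[0,0,0],"twist":0},{"linear":[0,0,0],"twist":0},{"linear":[0,0,0],"twist":0},{"linear":[0,0,0],"twist":0},{"linear":[0,0,0],"twist":0},{"linear":[0,0,0],"twist":0},{"linear":[0,0,0],"twist":0},{"linear":[0,0,0],"twist":0}]' 255
```

```text
time: 2.9
tool_pos: [505.6, -249.7, 17.1]
tcp_rot: [-3.141, -0.0, -1.854]
contact_force: [-0.1, -0.1, 0.4]
grip_width: 91.5
time: 4.4
tool_pos: [505.3, -249.6, 16.8]
tcp_rot: [-3.142, -0.0, -1.854]
contact_force: [-0.4, -1.7, 0.2]
grip_width: 20.0
```

Gripped at 20 mm. I lift smoothly by 110 mm and check how the disc rides.

```bash
python3 -m pendant '[{"linear":[0,0,1],"twist":0},{"linear":[0,0,3],"twist":0},{"linear":[0,0,7],"twist":0},{"linear":[0,0,12],"twist":0},{"linear":[0,0,18],"twist":0},{"linear":[0,0,25],"twist":0},{"linear":[0,0,33],"twist":0},{"linear":[0,0,41],"twist":0},{"linear":[0,0,49],"twist":0},{"linear":[0,0,57],"twist":0},{"linear":[0,0,65],"twist":0},{"linear":[0,0,73],"twist":0},{"linear":[0,0,81],"twist":0},{"linear":[0,0,89],"twist":0},{"linear":[0,0,96],"twist":0},{"linear":[0,0,102],"twist":0},{"linear":[0,0,106],"twist":0},{"linear":[0,0,109],"twist":0},{"linear":[0,0,110],"twist":0},{"linear":[0,0,110],"twist":0}]'
cat >> h.py <<'E'
def disc(w,zl,zh,guess):
    # disc top: RANSAC-free: points near guess in z band
    m=(w[...,2]>zl)&(w[...,2]<zh)&(np.hypot(w[...,0]-guess[0],w[...,1]-guess[1])<60)
    return w[m]
E
python3 - <<'E'
from h import *
I,w=cap('top','t2.png'); 
cv2.imwrite('pics/t2c.png',cv2.resize(I['frame'][120:280,370:530],None,fx=3.5,fy=3.5))
np.save('t2.npy',w)
g=I['frame'].astype(int).sum(-1)
p=w[(abs(w[...,2]-120)<25)&(np.hypot(w[...,0]-610,w[...,1]+280)<42)&(g<330)]
A=np.c_[p[:,:2]-p[:,:2].mean(0),np.ones(len(p))]; s=np.linalg.lstsq(A,p[:,2],rcond=None)[0]
print(len(p),'disc plane slope,z',s,cv2.minEnclosingCircle(p[:,:2].astype(np.float32)),p.mean(0))
E
```

```text
time: 6.9
tool_pos: [505.3, -249.5, 126.7]
tcp_rot: [3.141, -0.0, -1.854]
contact_force: [0.3, 0.2, -4.2]
grip_width: 20.0
1045 disc plane slope,z [-2.52074580e-03 -3.98492658e-03  1.19388612e+02] ((610.0949096679688, -277.9339904785156), 37.60740661621094) [ 610.96293578 -276.58066529  119.3886124 ]
```

View pics/t2c.png

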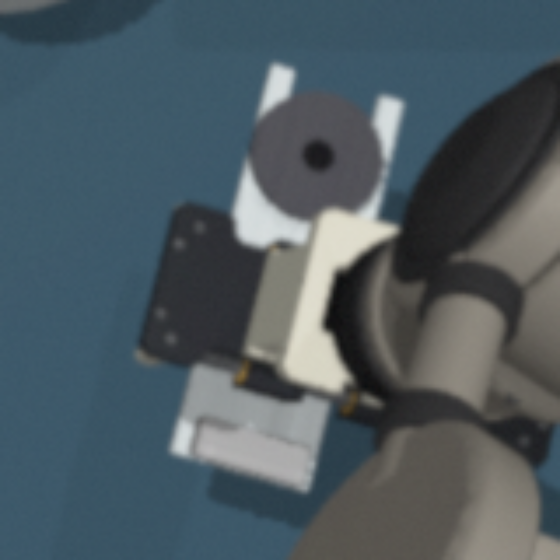

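The disc rides level: plane slope under 0.005 rad, dark centre at crop (318,155). I carry it sideways to above the post in two smooth moves, then re-measure.

```bash
python3 -m pendant '[{"linear":[0,1,0],"twist":0},{"linear":[0,3,0],"twist":0},{"linear":[0,6,0],"twist":0},{"linear":[1,10,0],"twist":0},{"linear":[1,16,0],"twist":0},{"linear":[1,23,0],"twist":0},{"linear":[1,31,0],"twist":0},{"linear":[2,40,0],"twist":0},{"linear":[2,50,0],"twist":0},{"linear":[2,60,0],"twist":0},{"linear":[3,70,0],"twist":0},{"linear":[3,80,0],"twist":0},{"linear":[4,89,0],"twist":0},{"linear":[4,97,0],"twist":0},{"linear":[4,104,0],"twist":0},{"linear":[5,110,0],"twist":0},{"linear":[5,115,0],"twist":0},{"linear":[5,118,0],"twist":0},{"linear":[5,120,0],"twist":0},{"linear":[5,121,0],"twist":0}]'
python3 -m pendant '[{"linear":[0,1,0],"twist":0},{"linear":[0,3,0],"twist":0},{"linear":[0,6,0],"twist":0},{"linear":[1,10,0],"twist":0},{"linear":[1,16,0],"twist":0},{"linear":[1,23,0],"twist":0},{"linear":[1,31,0],"twist":0},{"linear":[2,40,0],"twist":0},{"linear":[2,50,0],"twist":0},{"linear":[2,60,0],"twist":0},{"linear":[3,70,0],"twist":0},{"linear":[3,80,0],"twist":0},{"linear":[4,89,0],"twist":0},{"linear":[4,97,0],"twist":0},{"linear":[4,105,0],"twist":0},{"linear":[5,112,0],"twist":0},{"linear":[5,118,0],"twist":0},{"linear":[5,122,0],"twist":0},{"linear":[5,124,0],"twist":0},{"linear":[5,125,0],"twist":0}]'
python3 - <<'E'
from h import *
for n in('top','scene'):
    I,w=cap(n,n+'3.png')
    g=I['frame'].astype(int)
    m=(abs(w[...,2]-119.7)<4)&(np.hypot(w[...,0]-621,w[...,1]+32)<48)&(g.sum(-1)<330)
    p=w[m]
    print(n,len(p),p.mean(0),p[:,2].std(),cv2.minEnclosingCircle(p[:,:2].astype(np.float32)),cv2.minAreaRect(p[:,:2].astype(np.float32)))
    if n=='top':
        d=p[g[m].sum(-1)<np.percentile(g[m].sum(-1),4)]; print('dark',np.median(d,0))
        v,u=np.nonzero(m); print(u.min(),u.max(),v.min(),v.max())
        v,u=int(v.mean()),int(u.mean()); 
    else: v,u=235,325
    cv2.imwrite(f'pics/{n}3c.png',cv2.resize(I['frame'][max(0,v-70):v+70,max(0,u-70):u+70],None,fx=4,fy=4))
cv2.imwrite('pics/3.png',cv2.resize(np.hstack([cv2.imread('pics/top3c.png'),cv2.imread('pics/scene3c.png')]),(800,400)))
print(bot.get_obs()['tool_pos'])
E
```

```text
time: 9.45
tool_pos: [510.3, -128.5, 126.8]
tcp_rot: [-3.142, -0.0, -1.854]
contact_force: [0.6, 0.4, -4.0]
grip_width: 19.8
time: 11.95
tool_pos: [515.3, -3.5, 126.8]
tcp_rot: [-3.142, -0.0, -1.854]
contact_force: [0.3, 0.4, -3.8]
grip_width: 19.6
top 275 [644.0256195  -36.75827704 119.81468615] 1.2480718255481358 ((637.1004028320312, -33.466156005859375), 31.413320541381836) ((646.364990234375, -34.939998626708984), (62.82193374633789, 23.126869201660156), 80.95809173583984)
dark [647.45710557 -51.84033724 120.16341913]
318 350 140 153
scene 626 [624.06884231 -35.1162211  119.68395173] 1.2470469711180006 ((623.4379272460938, -33.132171630859375), 37.9243278503418) ((623.632568359375, -33.700313568115234), (71.11628723144531, 71.22688293457031), 22.78126335144043)
[515.30472249  -3.55358751 126.75181273]
```

View pics/3.png

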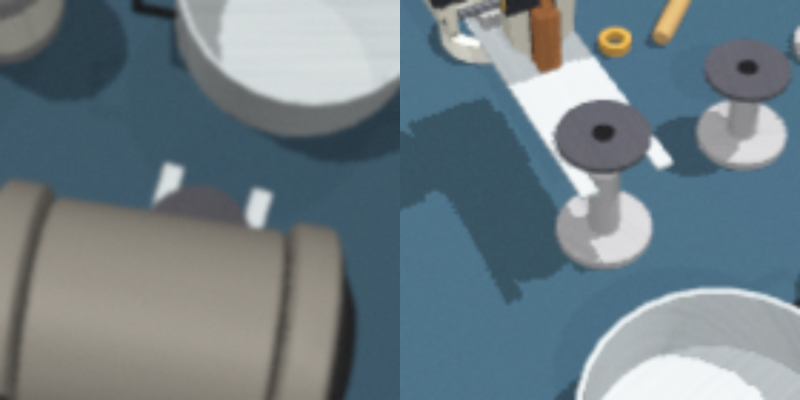

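Left half: the arm hides the disc from the top camera. Right half: the disc (~(603,135)) is above the post and level. In the same camera it measures (623.5,-33.5) against the post's (623,-33), so it is centred within about 1 mm. I lower it.

```bash
python3 -m pendant '[{"linear":[0,0,-1],"twist":0},{"linear":[0,0,-4],"twist":0},{"linear":[0,0,-8],"twist":0},{"linear":[0,0,-13],"twist":0},{"linear":[0,0,-18],"twist":0},{"linear":[0,0,-22],"twist":0},{"linear":[0,0,-26],"twist":0},{"linear":[0,0,-29],"twist":0},{"linear":[0,0,-31],"twist":0},{"linear":[0,0,-32],"twist":0},{"linear":[0,0,-33],"twist":0},{"linear":[0,0,-34],"twist":0},{"linear":[0,0,-35],"twist":0},{"linear":[0,0,-36],"twist":0},{"linear":[0,0,-38],"twist":0},{"linear":[0,0,-41],"twist":0},{"linear":[0,0,-45],"twist":0},{"linear":[0,0,-49],"twist":0},{"linear":[0,0,-52],"twist":0},{"linear":[0,0,-54],"twist":0}]'
python3 -m pendant '[{"linear":[0,0,0],"twist":0},{"linear":[0,0,0],"twist":0},{"linear":[0,0,0],"twist":0},{"linear":[0,0,0],"twist":0}]'
python3 - <<'E'
from h import *
I,w=cap('scene','scene4.png')
g=I['frame'].astype(int)
m=(abs(w[...,2]-86)<4)&(np.hypot(w[...,0]-621,w[...,1]+32)<48)&(g.sum(-1)<330)
p=w[m]; print(len(p),p.mean(0),p[:,2].std(),cv2.minAreaRect(p[:,:2].astype(np.float32)))
cv2.imwrite('pics/4.png',cv2.resize(I['frame'][150:290,240:440],None,fx=4,fy=4))
E
```

```text
time: 14.55
tool_pos: [515.3, -3.5, 72.5]
tcp_rot: [3.141, -0.0, -1.854]
contact_force: [-0.4, -0.1, -3.7]
grip_width: 20.0
time: 15.05
tool_pos: [515.4, -3.5, 72.8]
tcp_rot: [-3.141, -0.0, -1.854]
contact_force: [0.6, -0.3, -3.9]
grip_width: 20.0
614 [624.24181712 -34.91287656  85.78951664] 1.2664473639967408 ((623.32763671875, -32.69313049316406), (71.34307861328125, 74.41999053955078), 1.0745229721069336)
```

View pics/4.png

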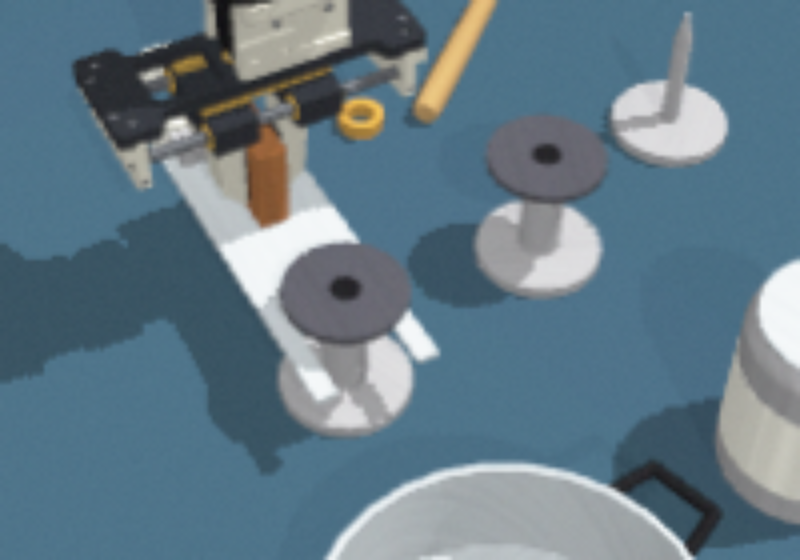

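The disc lies flat on the post (crop (345,290)), with the fork below it and the post in the slot. I draw the fork back along its axis, then move sideways to clear bench.

```bash
python3 -m pendant '[{"linear":[-1,0.3,0],"twist":0},{"linear":[-4,1.2,0],"twist":0},{"linear":[-9,2.6,0],"twist":0},{"linear":[-15,4.4,0],"twist":0},{"linear":[-22,6.4,0],"twist":0},{"linear":[-30,8.8,0],"twist":0},{"linear":[-38,11.1,0],"twist":0},{"linear":[-46,13.5,0],"twist":0},{"linear":[-54,15.8,0],"twist":0},{"linear":[-62,18.1,0],"twist":0},{"linear":[-70,20.5,0],"twist":0},{"linear":[-78,22.8,0],"twist":0},{"linear":[-86,25.1,0],"twist":0},{"linear":[-94,27.5,0],"twist":0},{"linear":[-101,29.5,0],"twist":0},{"linear":[-106,31,0],"twist":0},{"linear":[-109,31.9,0],"twist":0},{"linear":[-110,32.2,0],"twist":0},{"linear":[-110,32.2,0],"twist":0}]'
python3 -m pendant '[{"linear":[0,-2,0],"twist":0},{"linear":[0,-7,0],"twist":0},{"linear":[1,-15,0],"twist":0},{"linear":[3,-27,0],"twist":0},{"linear":[5,-42,0],"twist":0},{"linear":[8,-59,0],"twist":0},{"linear":[11,-77,0],"twist":0},{"linear":[15,-95,0],"twist":0},{"linear":[19,-113,0],"twist":0},{"linear":[23,-131,0],"twist":0},{"linear":[27,-149,0],"twist":0},{"linear":[31,-167,0],"twist":0},{"linear":[35,-185,0],"twist":0},{"linear":[39,-203,0],"twist":0},{"linear":[42,-219,0],"twist":0},{"linear":[45,-232,0],"twist":0},{"linear":[47,-242,0],"twist":0},{"linear":[49,-248,0],"twist":0},{"linear":[50,-250,0],"twist":0},{"linear":[50,-250,0],"twist":0}]'
```

```text
time: 17.48
tool_pos: [405.5, 28.6, 72.8]
tcp_rot: [-3.141, -0.0, -1.854]
contact_force: [0.2, 0.1, -3.9]
grip_width: 20.2
time: 19.98
tool_pos: [455.3, -221.1, 72.7]
tcp_rot: [3.141, 0.0, -1.853]
contact_force: [-0.0, 0.5, -4.0]
grip_width: 19.8
```

```bash
python3 -m pendant '[{"linear":[0,0,-2],"twist":0},{"linear":[0,0,-7],"twist":0},{"linear":[0,0,-14],"twist":0},{"linear":[0,0,-22],"twist":0},{"linear":[0,0,-30],"twist":0},{"linear":[0,0,-37],"twist":0},{"linear":[0,0,-43],"twist":0},{"linear":[0,0,-48],"twist":0},{"linear":[0,0,-51],"twist":0},{"linear":[0,0,-53],"twist":0},{"linear":[0,0,-54],"twist":0},{"linear":[0,0,-55],"twist":0},{"linear":[0,0,-55.5],"twist":0},{"linear":[0,0,-55.5],"twist":0}]'
python3 -m pendant '[{"linear":[0,0,0],"twist":0},{"linear":[0,0,0],"twist":0},{"linear":[0,0,0],"twist":0},{"linear":[0,0,0],"twist":0},{"linear":[0,0,0],"twist":0},{"linear":[0,0,0],"twist":0},{"linear":[0,0,0],"twist":0},{"linear":[0,0,0],"twist":0},{"linear":[0,0,0],"twist":0},{"linear":[0,0,0],"twist":0}]' 0
```

```text
time: 21.72
tool_pos: [455.3, -221.3, 17.3]
tcp_rot: [-3.142, -0.0, -1.854]
contact_force: [-0.2, 0.7, -3.4]
grip_width: 19.7
time: 22.98
tool_pos: [455.3, -221.3, 17.2]
tcp_rot: [-3.142, -0.0, -1.854]
contact_force: [0.3, -0.2, -0.0]
grip_width: 91.9
```

Released. I retreat upward and check.

```bash
python3 -m pendant '[{"linear":[0,0,3],"twist":0},{"linear":[0,0,10],"twist":0},{"linear":[0,0,25],"twist":0},{"linear":[0,0,45],"twist":0},{"linear":[0,0,70],"twist":0},{"linear":[0,0,95],"twist":0},{"linear":[0,0,120],"twist":0},{"linear":[-10,-20,140],"twist":0},{"linear":[-30,-50,155],"twist":0},{"linear":[-50,-80,165],"twist":0},{"linear":[-75,-115,170],"twist":0},{"linear":[-95,-145,170],"twist":0},{"linear":[-105,-160,170],"twist":0},{"linear":[-105,-160,170],"twist":0},{"linear":[-105,-160,170],"twist":0}]'
python3 - <<'E'
from h import *
for n in('top','scene'):
    I,w=cap(n,n+'5.png')
    g=I['frame'].astype(int)
    for nm,c in(('disc',(621,-32)),('other',(627,130))):
        p=w[(abs(w[...,2]-86)<4)&(np.hypot(w[...,0]-c[0],w[...,1]-c[1])<48)&(g.sum(-1)<330)]
        if len(p)>9:
            s=np.linalg.lstsq(np.c_[p[:,:2]-p[:,:2].mean(0),np.ones(len(p))],p[:,2],rcond=None)[0]
            print(n,nm,len(p),s.round(3),cv2.minAreaRect(p[:,:2].astype(np.float32)))
    h=w[(abs(w[...,2]-64)<8)&(np.hypot(w[...,0]-455,w[...,1]+221)<40)]
    if len(h)>9: print(n,'handle',h.mean(0),np.median(h[:,2]))
    # plate slope
    d=np.array([.96,-.281]); r=w[...,:2]-[455.3,-221.3]; a=r@d
    q=w[(a>35)&(a<75)&(abs(r@[.281,.96])<30)&(w[...,2]<40)]
    if len(q)>9: print(n,'plate z',np.median(q[:,2]),q[:,2].std())
cv2.imwrite('pics/5.png',np.vstack([cv2.imread('pics/top5.png')[110:330,180:540],cv2.imread('pics/scene5.png')[150:370,120:480]]))
o=bot.get_obs(); print(o['time'],o['contact_force'])
E
```

```text
time: 24.85
tool_pos: [350.8, -380.3, 187.3]
tcp_rot: [3.142, 0.001, -1.853]
contact_force: [0.4, -0.0, 0.0]
grip_width: 91.9
top disc 1018 [-2.0000e-03 -5.0000e-03  8.5931e+01] ((621.3126831054688, -32.811256408691406), (72.31211853027344, 72.98522186279297), 45.364784240722656)
top other 986 [-3.0000e-03 -3.0000e-03  8.5935e+01] ((625.486572265625, 131.06761169433594), (70.77854919433594, 71.17618560791016), 4.357239723205566)
top handle [ 455.03036917 -219.5586506    63.25982002] 63.670192545382086
top plate z 3.8932403887105664 1.3971984397180468
scene disc 634 [-2.0000e-03  6.0000e-03  8.5714e+01] ((623.4221801757812, -33.11653137207031), (71.7951889038086, 72.92959594726562), 47.13486862182617)
scene other 499 [-6.0000e-03  1.0000e-03  8.5606e+01] ((628.6901245117188, 129.23495483398438), (68.05290985107422, 72.87484741210938), 41.57420349121094)
scene handle [ 460.31435044 -224.44590175   63.06354673] 63.40657037925702
scene plate z 4.936162028921172 1.459257979820823
24.95 [ 0.28463868 -0.10920108 -0.26843074]
```

View pics/5.png

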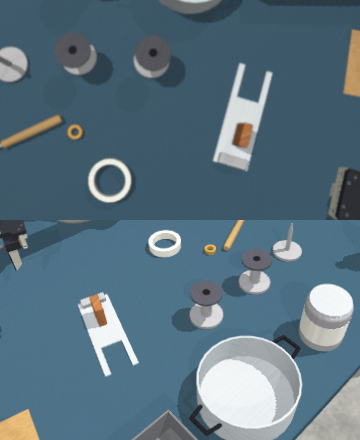

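The disc is flat on the post (upper half (153,55), lower half (206,293)). The fork lies flat on the bench and the gripper is clear of everything. I hand the job in.

```bash
python3 -c "
from plant import bot
print(bot.close_job())"
```

```text
the job is handed in; nothing more can be done
None
```

The disc is on the empty post and the fork is back flat on the bench. I handed the job in at about 25 s of the 54 s allowed; no verdict was reported.

I gripped the fork by its handle and lifted it 110 mm with the disc riding level. I carried it over the post, lowered the fork around it, and drew it back below the disc. I then laid the fork down on clear bench and moved the gripper away.

- **Disc on the post:** it measures about 1 mm off the post's axis in each camera. Its top is at 86 mm, which fits a 6 mm disc on an 80 mm post. It is flat to about 0.006 rad.
- **Fork:** the plate's upper face is at about 4–5 mm and the handle top at about 63.5 mm, so it lies flat on the bench.
- **Neighbouring disc:** it has not moved beyond measurement noise, about 1 mm.
- **Gripper:** it is open, clear of everything, and the measured force is near zero.

The two cameras disagree by about 2 mm in absolute position, within their stated calibration. The arm hid the disc from the top camera just before lowering, so I checked its alignment over the post with the scene camera alone. No check failed.

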